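# Close up the pressure cooker

### The job

Close up the pressure cooker: turn the black knob of its clamp clockwise until it is tight and its ratchet slips and clicks, two or three clicks and no more, and leave it tight. Then set the pressure weight down over the vent post on the lid, without ramming it, so that it sits fully down, and let go; leave everything else on the table where it stands.

Things in the scene. Friction and masses are not known exactly. Their poses are not given: they have to be found in the camera images.
- knob_grip (a point): clamp knob on top of the cooker: black T-shaped grip bar 60 mm long, 18 mm thick (21 at its rounded ends), 30 mm tall, turning about the vertical. Point on its axis at the height to grip, 12 mm below the bar's top and 18 above its underside; a steel boss 30 mm across lies 25 mm below it, the bow 35. x along the bar, z up. Clockwise from above tightens; height stays.
- cooker: pressure cooker 234 mm wide, fixed on a cork mat; origin on the table under its middle, z up. Lid top 168 mm high; a steel bow along y, 32 wide, top at 197, carries the knob; handles along x reach 153 mm out at 113 height. Knob: 17 to 160 degrees to tight, whichever way its bar points; loose it takes 0.3 N m (0.2 when stopped); tight, it swells to 0.6 (0.35 to 0.6 stopped) and snaps to below 0 at each click, every 24 degrees.
- vent (a point): vent on the lid, 80 mm from the knob's axis on the cooker's -x side: slim steel post 8 mm across, 16 mm tall, round tip, upright on a round seat 19 mm across. Point at the centre of the seat's top, the foot of the post (174 mm above the table). z up. Not to be confused with the low brass safety nut, which has no post, on the knob's other side.
- weight: loose pressure weight, about 90 g, standing upright on the table left or right of the cooker: round steel skirt 30 mm across, 24 mm tall, with a round black grip 22 mm across from 24 to 45 mm height. Origin at the centre of its underside, z up; a blind bore 11 mm wide and 18 mm deep opens there, so when seated on the vent its origin meets the vent point.
- salt_pot: small white salt pot with a steel top, 44 mm across, 53 mm tall, narrowing upward, on the other side of the cooker from the weight; origin under its middle. Bystander.
- mug: white mug, 86 mm across, 85 mm tall, left of the cooker; origin under its middle. Bystander.
- bowl: blue bowl, 116 mm across, 55 mm tall, right of the cooker; origin under its middle. Bystander.
- tea_tin: round green tea tin with a steel lid, 74 mm across, 103 mm tall, left of the cooker; origin under its middle. Bystander.
- pickle_jar: glass jar with a red lid, 76 mm across, 100 mm tall, right of the cooker; origin under its middle. Bystander.
Things that resemble listed ones, but are neither listed nor needed, are in the scene too. What is shaped like the weight but blue or green is not meant.

How it is judged (in metres and radians):
On the way, in this order (a step that is already met when the one before it is completed fails the run):
1. the clamp is tight (joint screw: 0 is tight) and the ratchet has slipped past its second click (joint knob: its slip, 0.42 rad a click, 0 at the start); both are felt, not given in the state (value of joint screw above -0.3 rad and value of joint knob above 0.7 rad).
2. the weight sits fully down on the vent (horizontal distance between weight and vent below 0.004 m and z of weight in the frame of vent between -0.003 and 0.004 m and angle between weight's own z axis and vertical below 0.12 rad), for 0.1 s.
At the end, for the whole second after the job is handed in: the clamp is tight (within 17 degrees) with its ratchet two or three clicks on, and the weight stands still and upright on the vent seat, within 4 mm, let go (all of step 1 and all of step 2 and value of joint knob below 1.55 rad and linear speed of weight below 0.02 m/s); the robot touches nothing.
It fails at once if the ratchet clicks a fourth time (value of joint knob above 1.55 rad).
It fails at once if the weight is rammed against the cooker (contact force between weight and cooker above 40 N).
It fails at once if a bystander is moved by over 3 cm (distance of any of salt_pot, mug, bowl, tea_tin, pickle_jar from where it was at the start of the episode above 0.03 m).
It also fails if it takes over 72 s, if anything falls off the work surface, if the arm or the gripper's body presses on something with over 40 N, if the wrist force passes 120 N, or if a joint passes its speed limit or range.

### The arm

A 7-joint arm with a two-finger parallel gripper is mounted at the origin on the work surface. World frame = base frame: x ahead of the robot, y to its left, z up, the work surface at z = 0. Lengths are in m, angles in degrees, forces in N, time in s.
With the tool pointing down it reaches from about 0.425 to 0.875 m from the base axis. Payload 4.7 kg.
Tool frame: the origin (TCP) lies on the centre line of the jaws, within the pads' length; the fingertips stand 8 mm ahead of it and the grasp point (between the pads) lies 11 mm behind it; z points along the fingers, y is the direction in which the jaws open and shut (so a half turn about z gives the same grasp; the last joint's range is limited). The gripper opens to 87 mm and grips with 3 to 60 N. Pads are 19 mm wide; open, the fingers measure 117 mm over their backs; the gripper's body (75 mm by 190 mm) begins 51 mm behind the grasp point.
Start: joints at [68.245, 18.392, -4.016, 83.108, 1.295, 78.541, -3.26], TCP at [0.249, -0.6, 0.231] pointing down, gripper open.
Joint ranges: [-163.93, 163.93], [-17.29, 119.83], [-79.2, 71.16], [3.27, 140.29], [-89.18, 269.18], [5.43, 117.66], [-154.24, 154.24]. Speed limits (degrees/s): [147.25, 147.25, 180, 180, 180, 180, 180].

### API

Orientations are given as [roll, pitch, yaw] about the fixed x, y, z axes, in that order (R = Rz(yaw) Ry(pitch) Rx(roll)).
In Python, from cell import env gives the robot as it stands. The module is installed in compiled form; this text tells all that it offers.
- The arm moves only by the tool move_arm, never from a script. Its argument "steps" is a list of rows, each a list of 2 entries, a list of its own where there are three numbers: the shift along the tool's x, y, z in m, then the turn about the tool's z in rad. A call has 1 to 20 rows; each row is the pose to reach, as a shift and turn from the pose commanded when the call began, along the tool's axes at that moment; what a row does not reach only later rows make up. A row lasts 1/8 s, in which the tool goes at most 62.5 mm and 10.7 degrees, less where a joint would pass 70% of its speed; a pose out of reach is approached as far as the arm can. A call with a gripper value outside its range is refused whole. "hand" is the closure, from -1 (fully open) to 1 (shut), set as the call begins (left out, the last holds). The fingers move at their own pace and stop on an object; "squeeze" is the grip in N (left out, the last holds). Time passes only in rows, so rows that repeat a pose let the fingers close. It gives the time, the measured TCP pose, the force and the opening at its end, in the units of the state.
- env.get_obs(): the state, without advancing time (a new reading comes with each control period).
- env.read_camera(name): name is "side" or "top"; returns (picture, depth): 400x640x3 uint8, red, green, blue; 400x640 float32, m along the optical axis (not along the pixel's ray), 0 where there is no reading.
- env.calibration(name): a dict with "intrinsics" (3x3 intrinsics, pixels), "position" and "orientation" of the camera in the world. Camera axes: x right, y up, looking along -z (the intrinsics and any distortion apply to the point x, -y, -z); pixel columns grow to the right and rows downward; lengths in m; the calibration is good to about 2 mm. A picture is of the moment at which its call begins. calibration takes no time and is no camera call.
- env.sign_off(): hands the job in, once; it reports no verdict.
Trained networks look in the newest picture that a camera, given by its name, has taken for a name from the list of things; names that differ only in an ending like _2 or _b are one class to them, and where a whole thing is asked for, a point or a joint stands for the part that bears it (a point fixed in the world has none). Each returns a list of dicts, best first, with "conf" (0 to 1); they miss things now and then, are a little off and sometimes report something else, mostly with a low value. They report only what shows in the picture. A call takes as long as a camera call. They do not tell look-alikes from the thing itself.
- env.cut_out(camera, query): "region" (400x640 bool, what is visible of it) and "uv" ([column, row] in pixels, amid what is visible of it).
The state is a dict: "time_s": time; "qpos": joint angles; "joint_velocities": joint speeds; "effort": joint torques, N m; "tool_pos": TCP position; "tool_rot": TCP orientation; "force": force on the tool from outside, world axes, zero at the start; "wrist_torque": the same for the moment, N m; "grip_width": finger opening in m.
Only numpy, scipy, OpenCV 4.12 (cv2) and the standard library are available. Lean on these libraries where they do the work, as an engineer would, in place of code of your own. Each camera call takes 0.05 s, during which the arm holds its last target. There are 200 camera calls.

## Working session

There is one attempt and no reset: what is moved stays moved. The work goes in short steps, Python scripts to look and compute and a tool call to move; the robot and the scene stay as the last step left them, time stands still between calls to the robot, and variables do not carry over. Pictures are saved under pics/ and viewed, about 8 in all and at most 12, crops included, and the job is handed in when it is done.

Besides the shell and the picture viewer there is one more tool, called after "Emit:" as name(argument=value, ...), one argument or row to a line, values as JSON. move_arm: Moves the arm, as the interface text tells. Its arguments: {"type":"object","properties":{"steps":{"type":"array"},"hand":{"type":"number"},"squeeze":{"type":"number"}},"required":["steps"]}

```bash
mkdir -p pics
cat > h.py <<'E'
import numpy as np, cv2
from scipy.spatial.transform import Rotation as R
from cell import env
def cam(n):
    c=env.calibration(n); return c
def Rm(o):
    o=np.array(o)
    if o.shape==(3,3): return o
    if o.size==4: return R.from_quat(o).as_matrix()
    return R.from_euler('xyz',o,degrees=True).as_matrix()
def pts(n,d):
    c=env.calibration(n);K=np.array(c['intrinsics']);v,u=np.mgrid[:400,:640]
    x=(u-K[0,2])/K[0,0]*d;y=(v-K[1,2])/K[1,1]*d
    p=np.stack([x,-y,-d],-1)
    return p@Rm(c['orientation']).T+np.array(c['position'])
E
python3 - <<'E'
from h import *
for n in('top','side'):
    print(n,env.calibration(n))
    im,d=env.read_camera(n);cv2.imwrite(f'pics/{n}0.png',im[:,:,::-1]);np.save(n,d)
    P=pts(n,d)
    for q in('knob_grip','cooker','vent','weight','salt_pot','mug','bowl','tea_tin','pickle_jar'):
        for r in env.cut_out(n,q)[:3]:
            m=r['region']&(d>0);p=P[m]
            print(q,round(r['conf'],2),np.round(r['uv']),m.sum(),np.round(np.median(p,0),3) if m.any() else '', np.round(p[:,2].max(),3) if m.any() else '')
print(env.get_obs())
E
```

```text
top {'intrinsics': array([[397.65582745,   0.        , 325.32837294],
       [  0.        , 397.65582745, 194.43056438],
       [  0.        ,   0.        ,   1.        ]]), 'position': array([ 0.31627746, -0.00919218,  1.41091636]), 'orientation': array([ 10.18603232,   0.69856435, -90.51503469])}
knob_grip 0.49 [442. 156.] 810 [ 0.701 -0.417  0.024] 0.063
knob_grip 0.46 [321. 198.] 168 [0.517 0.018 0.243] 0.251
cooker 0.9 [322. 208.] 5040 [0.506 0.015 0.167] 0.251
vent 0.57 [321. 208.] 4857 [0.505 0.017 0.167] 0.251
weight 0.56 [234. 252.] 69 [0.369 0.312 0.026] 0.051
weight 0.47 [240. 229.] 60 [0.441 0.309 0.036] 0.049
weight 0.43 [243. 213.] 49 [0.512 0.289 0.037] 0.051
salt_pot 0.43 [413. 209.] 122 [ 0.503 -0.304  0.045] 0.059
mug 0.82 [215. 164.] 697 [0.671 0.403 0.034] 0.09
bowl 0.89 [443. 154.] 794 [ 0.702 -0.417  0.024] 0.063
tea_tin 0.86 [189. 243.] 539 [0.395 0.462 0.101] 0.111
pickle_jar 0.89 [464. 241.] 577 [ 0.4   -0.462  0.097] 0.107
side {'intrinsics': array([[419.06757449,   0.        , 321.17941059],
       [  0.        , 419.06757449, 205.26376856],
       [  0.   
[... 822 characters left out ...]
63] 0.102
{'time_s': 1.0, 'qpos': array([68.24501233, 18.3933685 , -4.01555384, 83.10790521,  1.29134655,
       78.54199477, -3.26132397]), 'joint_velocities': array([-0.05368563,  0.03084163,  0.04547401, -0.14350557, -0.10776536,
       -0.03659058,  0.01833324]), 'effort': array([-7.10077838e-04, -4.91116798e+01, -4.03679945e-01, -3.12777829e+01,
       -6.40292745e-02,  3.37589846e-02,  6.02737418e-05]), 'tool_pos': array([ 0.24939433, -0.60026138,  0.23056693]), 'tool_rot': array([ 1.79998339e+02, -6.12096547e-04,  2.25612237e+01]), 'force': array([-0.3904828 , -0.22024451,  0.49889053]), 'wrist_torque': array([-0.01889744,  0.02817835,  0.0106616 ]), 'grip_width': 0.08722415782819092}
```

Run:
```python
import cv2,numpy as np
t=cv2.imread('pics/top0.png');s=cv2.imread('pics/side0.png')
a=cv2.resize(t[150:265,215:375],(800,575),interpolation=cv2.INTER_CUBIC)
b=cv2.resize(s[150:350,240:420],(540,600),interpolation=cv2.INTER_CUBIC)
cv2.imwrite('pics/a.png',a);cv2.imwrite('pics/b.png',b)
```

```text
(no output)
```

View pics/a.png

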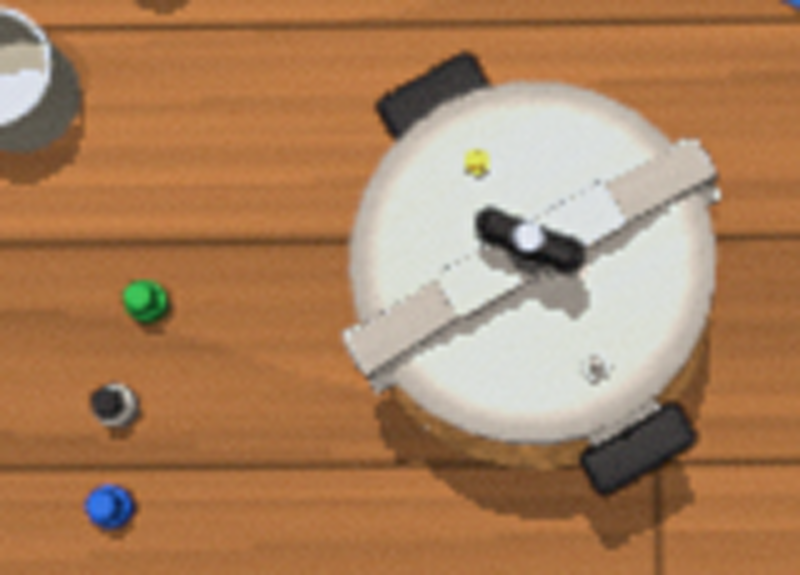

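View pics/b.png

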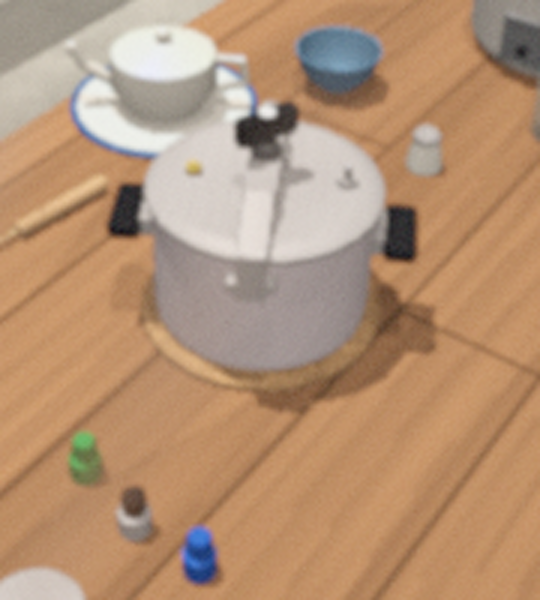

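```bash
cat >> h.py <<'E'
def ray(n,u,v,z):
    c=env.calibration(n);K=np.array(c['intrinsics'])
    d=Rm(c['orientation'])@np.array([(u-K[0,2])/K[0,0],-(v-K[1,2])/K[1,1],-1]);p=np.array(c['position'])
    return p+d*(z-p[2])/d[2]
E
python3 - <<'E'
from h import *
im=cv2.imread('pics/top0.png')[:,:,::-1].astype(int)
g=im.max(2); v,u=np.mgrid[:400,:640]
m=(g<75)&(u>306)&(u<336)&(v>186)&(v<208)
q=np.array([ray('top',a,b,.244) for a,b in zip(u[m],v[m])])[:,:2]
c=q.mean(0);w,V=np.linalg.eigh(np.cov((q-c).T));ax=V[:,1]
t=(q-c)@ax
print('bar n',m.sum(),'mid',c,'len',np.ptp(t),'yaw',np.degrees(np.arctan2(ax[1],ax[0])), 'centre by ends',c+ax*(t.max()+t.min())/2)
d=np.load('top.npy');P=pts('top',d);k=(P[...,2]>.225)&(u>300)&(u<345)&(v>180)&(v<215)
print('depth',k.sum(),P[k].mean(0),np.percentile(P[k][:,2],[10,50,95]))
s=cv2.imread('pics/side0.png')[:,:,::-1].astype(int)
print('vent top', ray('top',215+597/5-.4,150+372/5-.4,.174), 'tip',ray('top',215+593/5,150+365/5,.19))
print('nut', ray('top',215+477/5,150+162/5,.174))
print('button',ray('top',215+529/5-.4,150+237/5-.4,.248),'side',ray('side',240+269/3,150+110/3,.248))
print('vent side foot',ray('side',240+347/3,150+184/3,.174),'tip',ray('side',240+348/3,150+172/3,.19))
print('nut side',ray('side',240+193/3,150+169/3,.174))
for n,uv in(('top',(237.8,230.8)),('side',(240+133/3,150+515/3))): print('weight',n,ray(n,*uv,.024 if n=='top' else .024))
print('weight blacktop',ray('top',215+107/5,150+404/5,.045),ray('side',240+133/3,150+494/3,.045))
E
```

```text
bar n 119 mid [0.51349801 0.01699524] len 0.06602247674831214 yaw 67.64677859705645 centre by ends [0.51423917 0.01879759]
depth 152 [0.51211342 0.01706189 0.27322915] [0.23782175 0.24312949 0.24873394]
vent top [ 0.44469131 -0.02230617  0.174     ] tip [ 0.44612981 -0.02094484  0.19      ]
nut [0.57805633 0.05100438 0.174     ]
button [0.51777541 0.01780784 0.248     ] side [0.5125772  0.02383885 0.248     ]
vent side foot [ 0.4424148  -0.00994077  0.174     ] tip [ 0.44119184 -0.00771673  0.19      ]
nut side [0.5742505  0.05985458 0.174     ]
weight top [0.43987983 0.31263592 0.024     ]
weight side [0.43642655 0.32265723 0.024     ]
weight blacktop [0.43805687 0.31259644 0.045     ] [0.43907062 0.31845859 0.045     ]
```

Emit:
move_arm(
  steps=[
    [[0, 0, -0.05], 0],
    [[0, 0, -0.1], 0],
    [[0.034, -0.034, -0.1], -0.05],
    [[0.069, -0.067, -0.1], -0.11],
    [[0.103, -0.101, -0.1], -0.17],
    [[0.138, -0.134, -0.1], -0.22],
    [[0.172, -0.168, -0.1], -0.28],
    [[0.207, -0.202, -0.1], -0.34],
    [[0.241, -0.235, -0.1], -0.39],
    [[0.276, -0.269, -0.1], -0.45],
    [[0.31, -0.302, -0.1], -0.5],
    [[0.345, -0.336, -0.1], -0.56],
    [[0.379, -0.37, -0.1], -0.62],
    [[0.414, -0.403, -0.1], -0.67],
    [[0.448, -0.437, -0.1], -0.73],
    [[0.4824, -0.4704, -0.1], -0.786],
    [[0.4824, -0.4704, -0.1], -0.786],
    [[0.4824, -0.4704, -0.1], -0.786],
  ],
  hand=-1,
  squeeze=50,
)

```text
time_s: 3.25
tool_pos: [0.5142, 0.0186, 0.3304]
tool_rot: [-180.0, 0.0, 67.6]
force: [0.3, -0.8, 0.2]
grip_width: 0.0868
```

Run:
```python
from h import *
o=env.get_obs();print(o['qpos'],o['tool_pos'],o['tool_rot'],o['wrist_torque'])
im,d=env.read_camera('side');cv2.imwrite('pics/s1.png',cv2.resize(im[80:240,240:440,::-1],(750,600),interpolation=cv2.INTER_CUBIC));np.save('s1',d)
c=env.calibration('side');K=np.array(c['intrinsics']);M=Rm(c['orientation'])
p=o['tool_pos'];T=R.from_euler('xyz',o['tool_rot'],degrees=True).as_matrix()
for off in([0,.0436,.008],[0,-.0436,.008],[0,0,0]):
    q=M.T@(p+T@off-c['position']);print(off,K[0,0]*q[0]/-q[2]+K[0,2],-K[1,1]*q[1]/-q[2]+K[1,2],-q[2])
P=pts('side',np.load('side.npy'));t=P[(P[...,2]<.02)&(np.abs(P[...,0]-.45)<.4)];print('table z side',np.median(t[:,2]))
P=pts('top',np.load('top.npy'));t=P[(P[...,2]<.02)&(np.abs(P[...,0]-.45)<.4)];print('table z top',np.median(t[:,2]))
```

```text
[ 34.41062853   1.8077278  -40.07493546  91.48971643   1.20584747
  87.15029201 -28.1402035 ] [0.51422883 0.01860109 0.33044793] [-1.79998992e+02  4.66383633e-02  6.75704847e+01] [-0.08030772 -0.09727581  0.00774019]
[0, 0.0436, 0.008] 322.58372792599306 155.6132581120428 1.158784189664262
[0, -0.0436, 0.008] 340.1790246739301 169.69545394888158 1.099148890078632
[0, 0, 0] 331.24736922781636 159.87072841479932 1.1242941987151585
table z side -0.0015412380653157531
table z top -0.00032350112795154207
```

View pics/s1.png

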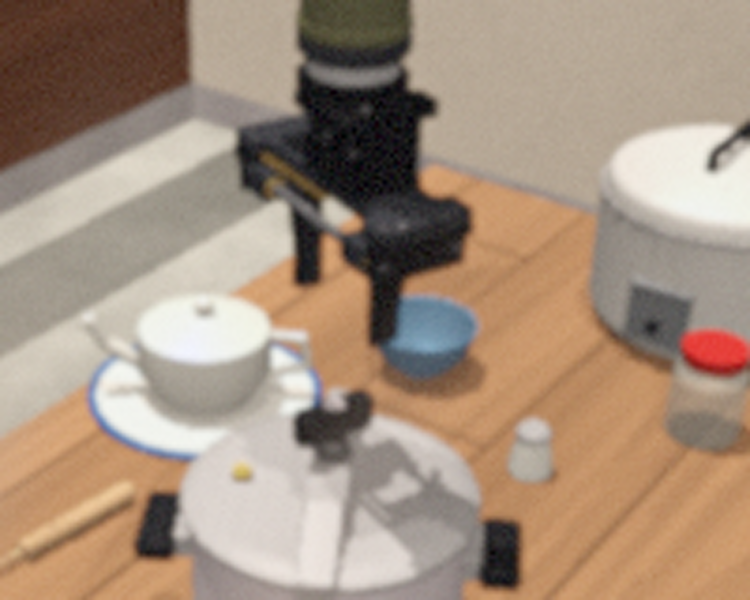

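```bash
cat >> h.py <<'E'
def proj(n,p):
    c=env.calibration(n);K=np.array(c['intrinsics']);q=(np.atleast_2d(p)-c['position'])@Rm(c['orientation'])
    return np.c_[K[0,0]*q[:,0]/-q[:,2]+K[0,2],-K[1,1]*q[:,1]/-q[:,2]+K[1,2]]
def cyl(r,z0,z1):
    a=np.linspace(0,2*np.pi,40)
    return np.concatenate([np.c_[r*np.cos(a),r*np.sin(a),0*a+z] for z in(z0,z1)])
def solve(n,model,z,uv,p):
    "xy such that centroid of projected hull = uv"
    p=np.array(p,float)
    def cen(x):
        h=cv2.convexHull((proj(n,model+[x[0],x[1],z])*64).astype(np.float32));m=cv2.moments(h);return np.array([m['m10'],m['m01']])/m['m00']/64
    from scipy.optimize import fsolve
    return fsolve(lambda x:cen(x)-uv,p,epsfcn=1e-4)
E
python3 - <<'E'
from h import *
v,u=np.mgrid[:400,:640]
def cent(m):
    k,l,s,c=cv2.connectedComponentsWithStats(m.astype(np.uint8));i=1+np.argmax(s[1:,4]);return c[i],s[i]
y=np.radians(67.6);bar=np.array([[a,b,c] for a in(-.03,.03) for b in(-.0095,.0095) for c in(-.018,.012)])
bar=bar@np.array([[np.cos(y),np.sin(y),0],[-np.sin(y),np.cos(y),0],[0,0,1]])
for n,b in(('top',(300,345,180,215)),('side',(310,350,175,205))):
    im=cv2.imread(f'pics/{n}0.png').max(2)
    for th in(60,80,100):
        m=(im<th)&(u>b[0])&(u<b[1])&(v>b[2])&(v<b[3]);c,s=cent(m)
        print(n,th,c,s,'bar xy',solve(n,bar,.232,c,[.514,.02]))
# weight: black grip
g=cyl(.011,.024,.045)
for n,b in(('top',(228,248,222,240)),('side',(272,296,305,332))):
    im=cv2.imread(f'pics/{n}0.png').max(2)
    for th in(85,110):
        m=(im<th)&(u>b[0])&(u<b[1])&(v>b[2])&(v<b[3])
        if m.any(): c,s=cent(m);print(n,th,c,s,'weight',solve(n,g,0,c,[.44,.315]))
# cooker outline by lid/body depth >z .05 from cut_out, fit circle of rim points
for n in('top','side'):
    P=pts(n,np.load(n+'.npy'));m=(np.abs(P[...,2]-.165)<.006)&(np.hypot(P[...,0]-.51,P[...,1]-.02)<.13);q=P[m][:,:2]
    h=cv2.convexHull(q.astype(np.float32));print(n,'lid minEnclosing',cv2.minEnclosingCircle(h))
E
```

```text
top 60 [320.28395062 198.2962963 ] [311 192  20  12  81] bar xy [0.51687356 0.0184427 ]
top 80 [320.888 198.768] [310 192  22  13 125] bar xy [0.51541142 0.01663149]
top 100 [320.72463768 198.83333333] [310 192  22  13 138] bar xy [0.51521715 0.01712516]
side 60 [323.8        193.25454545] [320 189  10   9  55] bar xy [0.52233515 0.0371374 ]
side 80 [327.86428571 192.25714286] [319 185  19  14 140] bar xy [0.51615335 0.02610034]
side 100 [328.17021277 193.03191489] [319 185  20  18 188] bar xy [0.51323556 0.0287664 ]
top 85 [236.2        230.33333333] [234 228   6   6  30] weight [0.44058971 0.315694  ]
top 110 [237.24528302 231.35849057] [233 227  10  10  53] weight [0.43699646 0.31194928]
side 85 [285.5 319.5] [285 319   2   2   4] weight [0.43272663 0.32198506]
side 110 [284.48837209 317.37209302] [282 313   6   9  43] weight [0.4390669  0.31835288]
top lid minEnclosing ((0.5156289339065552, 0.023358933627605438), 0.12317340075969696)
side lid minEnclosing ((0.510360598564148, 0.02735319919884205), 0.12257646769285202)
```

Emit:
move_arm(
  steps=[
    [[0.002, 0, 0.03], 0],
    [[0.002, 0, 0.06], 0],
    [[0.002, 0, 0.085], 0],
    [[0.002, 0, 0.1], 0],
    [[0.002, 0, 0.1094], 0],
    [[0.002, 0, 0.1094], 0],
  ],
)

```text
time_s: 4.05
tool_pos: [0.515, 0.0206, 0.2211]
tool_rot: [-180.0, 0.0, 67.6]
force: [0.9, -0.3, 0.5]
grip_width: 0.087
```

Emit:
move_arm(
  steps=[
    [[0, 0, 0], 0],
    [[0, 0, 0], 0],
    [[0, 0, 0], 0],
    [[0, 0, 0], 0],
    [[0, 0, 0], 0],
    [[0, 0, 0], 0],
  ],
  hand=1,
  squeeze=40,
)

```text
time_s: 4.8
tool_pos: [0.5151, 0.0211, 0.2211]
tool_rot: [180.0, 0.0, 67.6]
force: [-0.6, -0.2, 0.3]
grip_width: 0.0352
```

```bash
cat > o.py <<'E'
from h import *
o=env.get_obs();T=R.from_euler('xyz',o['tool_rot'],degrees=True).as_matrix()
print('t',o['time_s'],'yaw',o['tool_rot'].round(2),'pos',o['tool_pos'].round(4),'Ftool',(T.T@o['force']).round(1),'M',o['wrist_torque'].round(3),'w',round(o['grip_width'],4),'q7',o['qpos'].round(1))
E
python3 o.py
```

```text
t 4.8 yaw [180.    0.   67.6] pos [0.5151 0.0211 0.2211] Ftool [-0.4 -0.5 -0.3] M [ 0.027 -0.066 -0.015] w 0.0352 q7 [ 33.7   4.6 -40.6 101.6   3.1  74.9 -30. ]
```

Emit:
move_arm(
  steps=[
    [[0, 0, 0], 0],
    [[0, 0, 0], 0],
    [[0, 0, 0], 0],
    [[0, 0, 0], 0],
  ],
)

```text
time_s: 5.3
tool_pos: [0.5186, 0.0196, 0.2213]
tool_rot: [179.6, -0.1, 67.5]
force: [11.4, -3.1, -6.0]
grip_width: 0.0179
```

```bash
python3 o.py
```

```text
t 5.3 yaw [ 1.7956e+02 -1.3000e-01  6.7520e+01] pos [0.5186 0.0196 0.2213] Ftool [ 1.5 11.6  6.1] M [-0.466 -2.317  0.016] w 0.0179 q7 [ 33.7   4.7 -40.6 101.5   3.3  74.5 -30. ]
```

Emit:
move_arm(
  steps=[
    [[0, 0.004, 0], 0],
    [[0, 0.004, 0], 0.05],
    [[0, 0.004, 0], 0.1],
    [[0, 0.004, 0], 0.15],
    [[0, 0.004, 0], 0.2],
    [[0, 0.004, 0], 0.25],
    [[0, 0.004, 0], 0.25],
  ],
  squeeze=50,
)

```text
time_s: 6.18
tool_pos: [0.5188, 0.0196, 0.2212]
tool_rot: [180.0, 0.0, 53.3]
force: [0.4, -1.0, -0.1]
grip_width: 0.0175
```

```bash
python3 o.py
```

```text
t 6.175 yaw [1.800e+02 1.000e-02 5.332e+01] pos [0.5188 0.0196 0.2212] Ftool [-0.6  0.9  0.1] M [-0.092 -0.075  0.182] w 0.0175 q7 [ 32.9   5.1 -39.8 101.1   3.4  75.  -44.4]
```

Emit:
move_arm(
  steps=[
    [[0, 0, 0], 0.06],
    [[0, 0, 0], 0.12],
    [[0, 0, 0], 0.18],
    [[0, 0, 0], 0.24],
    [[0, 0, 0], 0.3],
    [[0, 0, 0], 0.3],
  ],
)

```text
time_s: 6.92
tool_pos: [0.5188, 0.0196, 0.2212]
tool_rot: [180.0, 0.0, 36.2]
force: [-0.3, -0.3, -0.2]
grip_width: 0.0176
```

```bash
python3 o.py
```

```text
t 6.925 yaw [1.800e+02 1.000e-02 3.617e+01] pos [0.5188 0.0196 0.2212] Ftool [-0.4  0.   0.2] M [ 0.007 -0.133  0.17 ] w 0.0176 q7 [ 32.1   5.  -39.  101.2   3.3  75.  -61.4]
```

Emit:
move_arm(
  steps=[
    [[0, 0, 0], 0.06],
    [[0, 0, 0], 0.12],
    [[0, 0, 0], 0.18],
    [[0, 0, 0], 0.24],
    [[0, 0, 0], 0.3],
    [[0, 0, 0], 0.3],
  ],
)

```text
time_s: 7.68
tool_pos: [0.5188, 0.0196, 0.2212]
tool_rot: [180.0, 0.0, 19.0]
force: [0.4, -0.7, 0.1]
grip_width: 0.0177
```

```bash
python3 o.py
```

```text
t 7.675 yaw [1.8e+02 1.0e-02 1.9e+01] pos [0.5188 0.0196 0.2212] Ftool [ 0.2  0.8 -0.1] M [ 0.014 -0.096  0.094] w 0.0177 q7 [ 31.3   4.9 -38.1 101.2   3.2  75.  -78.5]
```

Emit:
move_arm(
  steps=[
    [[0, 0, 0], 0.05],
    [[0, 0, 0], 0.1],
    [[0, 0, 0], 0.14],
    [[0, 0, 0], 0.14],
  ],
)

```text
time_s: 8.18
tool_pos: [0.5188, 0.0196, 0.2212]
tool_rot: [-180.0, 0.0, 11.0]
force: [0.3, -0.3, 0.6]
grip_width: 0.018
```

```bash
python3 o.py; python3 -c "
from h import *
for i in range(6): print(env.get_obs()['wrist_torque'][2])"
```

```text
t 8.175 yaw [-1.800e+02  1.000e-02  1.099e+01] pos [0.5188 0.0196 0.2212] Ftool [ 0.2  0.4 -0.6] M [0.031 0.017 0.162] w 0.018 q7 [ 30.9   4.9 -37.7 101.2   3.1  75.  -86.5]
0.16171016797137308
0.16171016797137308
0.16171016797137308
0.16171016797137308
0.16171016797137308
0.16171016797137308
```

Emit:
move_arm(
  steps=[
    [[0, 0, 0], 0.05],
    [[0, 0, 0], 0.1],
    [[0, 0, 0], 0.15],
    [[0, 0, 0], 0.2],
    [[0, 0, 0], 0.25],
    [[0, 0, 0], 0.25],
  ],
)

```text
time_s: 8.93
tool_pos: [0.5188, 0.0196, 0.2212]
tool_rot: [-180.0, 0.0, -3.3]
force: [0.4, 0.1, -0.3]
grip_width: 0.0178
```

```bash
python3 o.py
```

```text
t 8.925 yaw [-180.      0.     -3.35] pos [0.5188 0.0196 0.2212] Ftool [ 0.4 -0.1  0.3] M [ 0.092 -0.029  0.113] w 0.0178 q7 [  30.3    4.8  -37.   101.2    3.    75.  -100.7]
```

Emit:
move_arm(
  steps=[
    [[0, 0, 0], 0.05],
    [[0, 0, 0], 0.1],
    [[0, 0, 0], 0.15],
    [[0, 0, 0], 0.2],
    [[0, 0, 0], 0.25],
    [[0, 0, 0], 0.25],
  ],
)

```text
time_s: 9.68
tool_pos: [0.5188, 0.0196, 0.2212]
tool_rot: [-180.0, 0.0, -17.7]
force: [0.3, -1.1, 0.8]
grip_width: 0.0173
```

```bash
python3 o.py
```

```text
t 9.675 yaw [-180.      0.    -17.66] pos [0.5188 0.0196 0.2212] Ftool [ 0.7  1.  -0.8] M [0.073 0.026 0.144] w 0.0173 q7 [  29.7    4.8  -36.3  101.2    2.9   74.9 -115. ]
```

Emit:
move_arm(
  steps=[
    [[0, 0, 0], 0.05],
    [[0, 0, 0], 0.1],
    [[0, 0, 0], 0.15],
    [[0, 0, 0], 0.2],
    [[0, 0, 0], 0.25],
    [[0, 0, 0], 0.3],
    [[0, 0, 0], 0.3],
  ],
)

```text
time_s: 10.55
tool_pos: [0.5188, 0.0196, 0.2212]
tool_rot: [-180.0, 0.0, -34.9]
force: [0.6, 0.6, 1.2]
grip_width: 0.0174
```

```bash
python3 o.py
```

```text
t 10.55 yaw [-180.      0.    -34.85] pos [0.5188 0.0196 0.2212] Ftool [ 0.1 -0.8 -1.2] M [ 0.137 -0.007  0.121] w 0.0174 q7 [  28.9    4.7  -35.5  101.2    2.8   74.9 -132.1]
```

Emit:
move_arm(
  steps=[
    [[0, 0, 0], 0],
    [[0, 0, 0], 0],
    [[0, 0, 0], 0],
    [[0, 0, -0.02], 0],
    [[0, 0, -0.045], -0.18],
    [[0, 0, -0.045], -0.36],
    [[0, 0, -0.045], -0.54],
    [[0, 0, -0.045], -0.72],
    [[0, 0, -0.045], -0.9],
    [[0, 0, -0.045], -1.08],
    [[0, 0, -0.045], -1.26],
    [[0, 0, -0.045], -1.44],
    [[0, 0, -0.045], -1.57],
  ],
  hand=-1,
)

```text
time_s: 12.18
tool_pos: [0.5188, 0.0195, 0.2661]
tool_rot: [-180.0, 0.0, 55.3]
force: [-1.0, -0.4, 0.5]
grip_width: 0.0871
```

Emit:
move_arm(
  steps=[
    [[0, 0, 0], -0.18],
    [[0, 0, 0], -0.36],
    [[0, 0, 0], -0.54],
    [[0, 0, 0], -0.72],
    [[0, 0, 0], -0.9],
    [[0, 0, 0], -1.08],
    [[0, 0, 0], -1.26],
    [[0, 0, 0], -1.44],
    [[0, 0, 0.02], -1.571],
    [[0, 0, 0.045], -1.571],
    [[0, 0, 0.045], -1.571],
  ],
)

```text
time_s: 13.55
tool_pos: [0.5175, 0.0193, 0.2195]
tool_rot: [-179.9, -0.2, 145.0]
force: [0.8, -0.1, 0.5]
grip_width: 0.0869
```

```bash
python3 o.py
```

```text
t 13.55 yaw [-179.89   -0.18  145.01] pos [0.5175 0.0193 0.2195] Ftool [-0.7  0.4 -0.5] M [ 0.054 -0.231  0.038] w 0.0869 q7 [ 34.8   5.4 -41.8 101.2   3.7  75.   47.1]
```

Aligned; q7 has ample range now. Regrip.

Emit:
move_arm(
  steps=[
    [[0, 0, 0], 0],
    [[0, 0, 0], 0],
    [[0, 0, 0], 0],
    [[0, 0, 0], 0],
    [[0, 0, 0], 0],
    [[0, 0, 0], 0],
    [[0, 0, 0], 0],
    [[0, 0, 0], 0],
    [[0, 0, 0], 0],
    [[0, 0, 0], 0],
  ],
  hand=1,
  squeeze=50,
)

```text
time_s: 14.8
tool_pos: [0.5189, 0.0196, 0.2211]
tool_rot: [180.0, 0.0, 145.0]
force: [0.5, -0.3, -0.7]
grip_width: 0.0178
```

Emit:
move_arm(
  steps=[
    [[0, 0, 0], 0.05],
    [[0, 0, 0], 0.1],
    [[0, 0, 0], 0.15],
    [[0, 0, 0], 0.15],
  ],
)

```text
time_s: 15.3
tool_pos: [0.5189, 0.0196, 0.2211]
tool_rot: [-180.0, 0.0, 136.5]
force: [-0.1, -0.0, -0.1]
grip_width: 0.018
```

```bash
python3 o.py
```

```text
t 15.3 yaw [-1.8000e+02  1.0000e-02  1.3646e+02] pos [0.5189 0.0196 0.2211] Ftool [ 0.  -0.1  0.1] M [ 0.057 -0.239  0.194] w 0.018 q7 [ 34.3   5.3 -41.4 101.1   3.6  75.   38.6]
```

Emit:
move_arm(
  steps=[
    [[0, 0, 0], 0.05],
    [[0, 0, 0], 0.1],
    [[0, 0, 0], 0.15],
    [[0, 0, 0], 0.2],
    [[0, 0, 0], 0.2],
  ],
)

```text
time_s: 15.92
tool_pos: [0.5189, 0.0196, 0.2211]
tool_rot: [180.0, 0.0, 125.0]
force: [0.7, 0.7, -0.4]
grip_width: 0.0179
```

```bash
python3 o.py
```

```text
t 15.925 yaw [179.99   0.   125.03] pos [0.5189 0.0196 0.2211] Ftool [0.2 0.9 0.4] M [ 0.122 -0.306  0.19 ] w 0.0179 q7 [ 33.8   5.2 -40.7 101.1   3.5  75.   27.3]
```

Emit:
move_arm(
  steps=[
    [[0, 0, 0], 0.05],
    [[0, 0, 0], 0.1],
    [[0, 0, 0], 0.15],
    [[0, 0, 0], 0.2],
    [[0, 0, 0], 0.2],
  ],
)

```text
time_s: 16.55
tool_pos: [0.5189, 0.0196, 0.2211]
tool_rot: [180.0, -0.0, 113.6]
force: [1.3, 0.3, -0.6]
grip_width: 0.0176
```

```bash
python3 o.py
```

```text
t 16.55 yaw [179.99  -0.   113.59] pos [0.5189 0.0196 0.2211] Ftool [-0.2  1.3  0.6] M [ 0.1   -0.28   0.163] w 0.0176 q7 [ 33.2   5.1 -40.1 101.1   3.4  75.   15.9]
```

Emit:
move_arm(
  steps=[
    [[0, 0, 0], 0.05],
    [[0, 0, 0], 0.1],
    [[0, 0, 0], 0.15],
    [[0, 0, 0], 0.2],
    [[0, 0, 0], 0.2],
  ],
)

```text
time_s: 17.18
tool_pos: [0.5189, 0.0196, 0.2211]
tool_rot: [180.0, 0.0, 102.2]
force: [1.1, 1.7, -0.8]
grip_width: 0.0177
```

```bash
python3 o.py
```

```text
t 17.175 yaw [179.99   0.   102.15] pos [0.5189 0.0196 0.2211] Ftool [1.4 1.4 0.8] M [ 0.07  -0.319  0.323] w 0.0177 q7 [ 32.7   5.1 -39.5 101.1   3.3  75.    4.5]
```

Emit:
move_arm(
  steps=[
    [[0, 0, 0], 0.05],
    [[0, 0, 0], 0.1],
    [[0, 0, 0], 0.1],
  ],
)

```text
time_s: 17.55
tool_pos: [0.5189, 0.0196, 0.2211]
tool_rot: [180.0, -0.0, 96.4]
force: [1.1, 1.0, -0.8]
grip_width: 0.0178
```

```bash
python3 o.py
```

```text
t 17.55 yaw [ 1.7999e+02 -1.0000e-02  9.6380e+01] pos [0.5189 0.0196 0.2211] Ftool [0.9 1.2 0.8] M [ 0.141 -0.308  0.078] w 0.0178 q7 [ 32.4   5.  -39.2 101.1   3.3  75.   -1.2]
```

Emit:
move_arm(
  steps=[
    [[0, 0, 0], 0.05],
    [[0, 0, 0], 0.1],
    [[0, 0, 0], 0.1],
  ],
)

```text
time_s: 17.92
tool_pos: [0.5189, 0.0196, 0.2211]
tool_rot: [180.0, -0.0, 90.6]
force: [0.2, 0.6, -0.2]
grip_width: 0.0175
```

```bash
python3 o.py
```

```text
t 17.925 yaw [ 1.800e+02 -3.000e-02  9.063e+01] pos [0.5189 0.0196 0.2211] Ftool [0.6 0.2 0.2] M [ 0.208 -0.345 -0.315] w 0.0175 q7 [ 32.1   5.  -38.9 101.2   3.2  75.   -6.9]
```

Emit:
move_arm(
  steps=[
    [[0, 0, 0], 0.05],
    [[0, 0, 0], 0.1],
    [[0, 0, 0], 0.1],
  ],
)

```text
time_s: 18.3
tool_pos: [0.5189, 0.0196, 0.2211]
tool_rot: [180.0, 0.0, 85.0]
force: [1.8, 0.7, -0.8]
grip_width: 0.0174
```

```bash
python3 o.py
```

```text
t 18.3 yaw [179.99   0.    84.98] pos [0.5189 0.0196 0.2211] Ftool [0.9 1.8 0.8] M [ 0.126 -0.384  0.089] w 0.0174 q7 [ 31.8   5.  -38.7 101.2   3.2  75.  -12.6]
```

Emit:
move_arm(
  steps=[
    [[0, 0, 0], 0.05],
    [[0, 0, 0], 0.1],
    [[0, 0, 0], 0.1],
  ],
)

```text
time_s: 18.68
tool_pos: [0.5189, 0.0196, 0.2211]
tool_rot: [180.0, 0.0, 79.3]
force: [0.8, -0.4, -1.0]
grip_width: 0.0176
```

```bash
python3 o.py
```

```text
t 18.675 yaw [1.7999e+02 1.0000e-02 7.9270e+01] pos [0.5189 0.0196 0.2211] Ftool [-0.2  0.8  1. ] M [ 0.132 -0.353  0.329] w 0.0176 q7 [ 31.6   5.  -38.4 101.2   3.2  75.  -18.3]
```

Emit:
move_arm(
  steps=[
    [[0, 0, 0], 0.05],
    [[0, 0, 0], 0.1],
    [[0, 0, 0], 0.15],
    [[0, 0, 0], 0.2],
    [[0, 0, 0], 0.2],
  ],
)

```text
time_s: 19.3
tool_pos: [0.5189, 0.0196, 0.2211]
tool_rot: [-180.0, -0.0, 67.7]
force: [1.0, 1.9, -1.2]
grip_width: 0.0175
```

```bash
python3 o.py
```

```text
t 19.3 yaw [-1.800e+02 -2.000e-02  6.772e+01] pos [0.5189 0.0196 0.2211] Ftool [2.2 0.2 1.2] M [ 0.203 -0.402 -0.322] w 0.0175 q7 [ 31.    4.9 -37.8 101.2   3.1  74.9 -29.7]
```

Emit:
move_arm(
  steps=[
    [[0, 0, 0], 0.05],
    [[0, 0, 0], 0.1],
    [[0, 0, 0], 0.14],
    [[0, 0, 0], 0.14],
    [[0, 0, 0], 0.14],
  ],
)

```text
time_s: 19.92
tool_pos: [0.5189, 0.0196, 0.2211]
tool_rot: [180.0, 0.0, 59.7]
force: [1.4, 0.8, -1.3]
grip_width: 0.0175
```

```bash
python3 o.py
```

```text
t 19.925 yaw [179.99   0.    59.73] pos [0.5189 0.0196 0.2211] Ftool [1.4 0.8 1.3] M [ 0.141 -0.399  0.18 ] w 0.0175 q7 [ 30.7   4.9 -37.4 101.2   3.1  74.9 -37.7]
```

Emit:
move_arm(
  steps=[
    [[0, 0, 0], 0],
    [[0, 0, 0], 0],
    [[0, 0, 0], 0],
    [[0, 0, 0], 0],
    [[0, 0, -0.03], 0],
    [[0, 0, -0.07], 0],
    [[0, 0, -0.1], 0],
    [[0, 0, -0.1], 0],
  ],
  hand=-1,
)

```text
time_s: 20.92
tool_pos: [0.5201, 0.0198, 0.3237]
tool_rot: [179.8, -0.1, 59.6]
force: [0.2, 0.3, -0.6]
grip_width: 0.085
```

```bash
python3 o.py
python3 - <<'E'
from h import *
T=R.from_euler('xyz',[180,0,59.73],degrees=True).as_matrix()
print('to weight, tool axes', T.T@(np.array([.441,.317,0])-[.5189,.0196,0]))
# bow direction from top view: bright edge line via depth: points with z .185-.21 on the bow
P=pts('top',np.load('top.npy'));k=(np.abs(P[...,2]-.197)<.012)&(np.hypot(P[...,0]-.5155,P[...,1]-.017)<.1)
q=P[k][:,:2];w,V=np.linalg.eigh(np.cov(q.T));print(k.sum(),q.mean(0),w**.5,V[:,1],np.degrees(np.arctan2(V[1,1],V[0,1])))
E
```

```text
t 20.925 yaw [ 1.7975e+02 -1.1000e-01  5.9640e+01] pos [0.5201 0.0198 0.3237] Ftool [0.4 0.1 0.6] M [-0.042 -0.02  -0.   ] w 0.085 q7 [ 31.2   2.3 -37.1  91.8   1.4  86.1 -36.4]
to weight, tool axes [ 2.17584886e-01 -2.17191131e-01 -2.65982424e-17]
490 [0.51709933 0.01832928] [0.01194507 0.05654998] [-0.49621269  0.86820099] 119.74974823658353
```

Emit:
move_arm(
  steps=[
    [[0.02, -0.02, 0], -0.1],
    [[0.045, -0.045, 0], -0.2],
    [[0.07, -0.07, 0], -0.3],
    [[0.095, -0.095, 0], -0.4],
    [[0.12, -0.12, 0], -0.52],
    [[0.145, -0.145, 0], -0.64],
    [[0.17, -0.17, 0.03], -0.76],
    [[0.195, -0.195, 0.07], -0.9],
    [[0.21, -0.21, 0.11], -1.0],
    [[0.2176, -0.2172, 0.15], -1.052],
    [[0.2176, -0.2172, 0.18], -1.052],
    [[0.2176, -0.2172, 0.19], -1.052],
    [[0.2176, -0.2172, 0.19], -1.052],
  ],
)

```text
time_s: 22.55
tool_pos: [0.441, 0.3177, 0.1312]
tool_rot: [-180.0, -0.0, 120.0]
force: [0.4, 0.6, 0.3]
grip_width: 0.0868
```

```bash
python3 o.py
python3 - <<'E'
from h import *
im,d=env.read_camera('side');s=cv2.resize(im[230:370,220:360,::-1],(400,400),interpolation=cv2.INTER_CUBIC)
im,d=env.read_camera('top');cv2.imwrite('pics/t2f.png',im[:,:,::-1]);t=cv2.resize(im[195:265,290:360,::-1],(400,400),interpolation=cv2.INTER_CUBIC)
cv2.imwrite('pics/c2.png',np.hstack([s,t]))
print(proj('side',[[.441,.317,.045],[.441,.317,0]]),proj('top',[[.4488,-.0189,.174],[.4488,-.0189,.19]]))
E
```

```text
t 22.55 yaw [-1.7998e+02 -2.0000e-02  1.2000e+02] pos [0.441  0.3177 0.1312] Ftool [ 0.3  0.7 -0.3] M [ 0.009 -0.131  0.012] w 0.0868 q7 [  8.4  16.6 -53.6 104.   14.5  66.7 -19.9]
[[284.11605327 313.93467864]
 [284.66960264 325.41741024]] [[332.89123045 222.69777764]
 [332.92512498 222.14266412]]
```

View pics/c2.png

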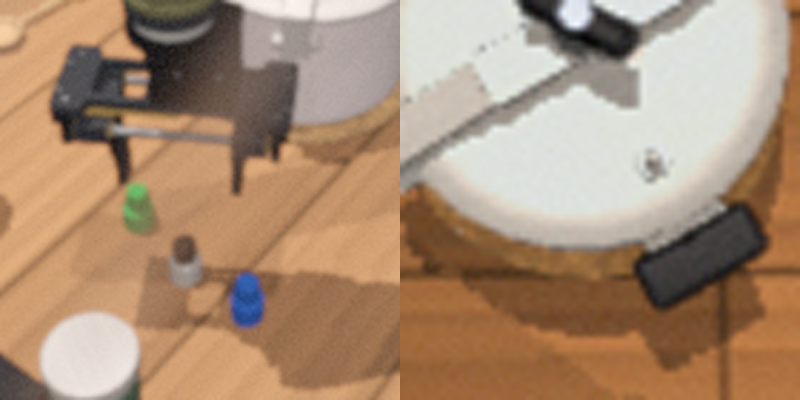

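Emit:
move_arm(
  steps=[
    [[0, 0, 0.03], 0],
    [[0, 0, 0.06], 0],
    [[0, 0, 0.08], 0],
    [[0, 0, 0.092], 0],
    [[0, 0, 0.097], 0],
    [[0, 0, 0.097], 0],
  ],
)

```text
time_s: 23.4
tool_pos: [0.4417, 0.3174, 0.0345]
tool_rot: [180.0, -0.0, 119.9]
force: [0.9, -0.6, -0.4]
grip_width: 0.0869
```

Emit:
move_arm(
  steps=[
    [[0, 0, 0], 0],
    [[0, 0, 0], 0],
    [[0, 0, 0], 0],
    [[0, 0, 0], 0],
    [[0, 0, 0], 0],
    [[0, 0, 0], 0],
    [[0, 0, 0], 0],
    [[0, 0, 0], 0],
    [[0, 0, 0], 0],
  ],
  hand=1,
  squeeze=6,
)

```text
time_s: 24.52
tool_pos: [0.4414, 0.3171, 0.0341]
tool_rot: [-180.0, 0.0, 119.9]
force: [0.2, -0.5, -0.1]
grip_width: 0.0214
```

```bash
python3 o.py
```

```text
t 24.525 yaw [-180.      0.    119.91] pos [0.4414 0.3171 0.0341] Ftool [-0.5 -0.1  0.1] M [ 0.063 -0.163  0.022] w 0.0214 q7 [  4.2  24.  -49.8 108.8  21.7  57.1 -25.4]
```

Emit:
move_arm(
  steps=[
    [[0, 0, 0], 0],
    [[0, 0, 0], 0],
    [[0, 0, 0], 0],
    [[0, 0, 0], 0],
    [[0, 0, -0.03], 0],
    [[0, 0, -0.065], 0],
    [[0, 0, -0.065], 0.17],
    [[0, 0, -0.065], 0.34],
    [[0, 0, -0.065], 0.51],
    [[0, 0, -0.065], 0.68],
    [[0, 0, -0.065], 0.85],
    [[0, 0, -0.065], 1.02],
    [[0, 0, -0.065], 1.19],
    [[0, 0, -0.065], 1.36],
    [[0, 0, -0.065], 1.5],
    [[0, 0, -0.065], 1.571],
    [[0, 0, -0.03], 1.571],
    [[0, 0, -0.01], 1.571],
    [[0, 0, 0], 1.571],
    [[0, 0, 0], 1.571],
  ],
  hand=-1,
)

```text
time_s: 27.02
tool_pos: [0.4411, 0.317, 0.0336]
tool_rot: [-180.0, 0.1, 29.9]
force: [-0.5, -0.1, 1.1]
grip_width: 0.087
```

Emit:
move_arm(
  steps=[
    [[0, 0, 0], 0],
    [[0, 0, 0], 0],
    [[0, 0, 0], 0],
    [[0, 0, 0], 0],
    [[0, 0, 0], 0],
    [[0, 0, 0], 0],
    [[0, 0, 0], 0],
    [[0, 0, 0], 0],
    [[0, 0, 0], 0],
  ],
  hand=1,
  squeeze=15,
)

```text
time_s: 28.15
tool_pos: [0.4414, 0.3171, 0.0341]
tool_rot: [-180.0, 0.0, 29.9]
force: [0.5, 0.1, 0.2]
grip_width: 0.0212
```

```bash
python3 o.py
```

```text
t 28.15 yaw [-1.80e+02  1.00e-02  2.99e+01] pos [0.4414 0.3171 0.0341] Ftool [ 0.5  0.2 -0.2] M [ 0.018 -0.026 -0.025] w 0.0212 q7 [  -6.4   20.2  -36.7  109.1   14.5   55.4 -109.9]
```

Emit:
move_arm(
  steps=[
    [[0, 0, -0.02], 0],
    [[0, 0, -0.06], 0],
    [[0, 0, -0.1], 0],
    [[0, 0, -0.14], 0],
    [[0, 0, -0.18], 0],
    [[0, 0, -0.21], 0],
    [[-0.01, 0.018, -0.226], 0],
    [[-0.03, 0.055, -0.226], 0],
    [[-0.05, 0.092, -0.226], 0],
    [[-0.07, 0.128, -0.226], 0],
    [[-0.09, 0.165, -0.226], 0],
    [[-0.11, 0.201, -0.226], 0],
    [[-0.13, 0.238, -0.226], 0],
    [[-0.145, 0.266, -0.226], 0],
    [[-0.155, 0.284, -0.226], 0],
    [[-0.1611, 0.295, -0.226], 0],
    [[-0.1611, 0.295, -0.226], 0],
    [[-0.1611, 0.295, -0.226], 0],
  ],
)

```text
time_s: 30.4
tool_pos: [0.4488, -0.0177, 0.2604]
tool_rot: [-180.0, -0.0, 30.0]
force: [0.2, -0.2, -0.9]
grip_width: 0.0212
```

```bash
python3 o.py
python3 - <<'E'
from h import *
im,d=env.read_camera('side');cv2.imwrite('pics/s3f.png',im[:,:,::-1]);s=cv2.resize(im[160:240,300:380,::-1],(600,600),interpolation=cv2.INTER_CUBIC)
cv2.imwrite('pics/s3.png',s)
o=env.get_obs();p=o['tool_pos']
f=lambda q:((proj('side',q)-[300,160]+.5)*7.5).round()
print('weight bottom, skirt top exp',f([p-[0,0,.034],p-[0,0,.01]]),'vent foot,tip',f([[.4488,-.0189,.174],[.4488,-.0189,.19]]))
E
```

```text
t 30.4 yaw [-1.7999e+02 -3.0000e-02  3.0000e+01] pos [ 0.4488 -0.0177  0.2604] Ftool [0.1 0.3 0.9] M [0.031 0.007 0.009] w 0.0212 q7 [ 19.2  -6.6 -18.6 106.7  -2.1  79.5 -58.9]
weight bottom, skirt top exp [[427. 261.]
 [432. 207.]] vent foot,tip [[419. 372.]
 [422. 338.]]
```

View pics/s3.png

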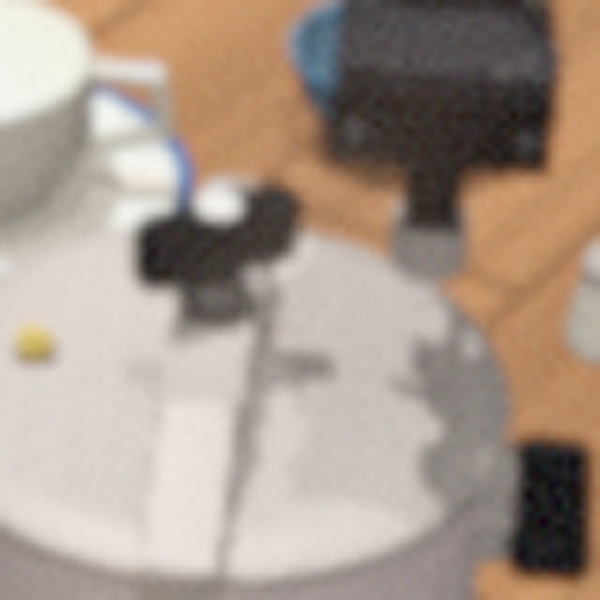

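Run:
```python
from h import *
for n,b in(('top',(285,175,365,252)),('side',(270,200,385,240))):
    im=cv2.imread(f'pics/{n}0.png');m=(im.max(2)<75).astype(np.uint8);mm=np.zeros_like(m);mm[b[1]:b[3],b[0]:b[2]]=m[b[1]:b[3],b[0]:b[2]]
    if n=='top': mm[160:252,285:365]=m[160:252,285:365]
    k,l,s,c=cv2.connectedComponentsWithStats(mm)
    H=[(s[i],ray(n,*c[i],.108)) for i in range(1,k) if s[i,4]>40]
    for x in H:print(n,x[0],x[1].round(4))
# vent local crop, contrast stretched
t=cv2.imread('pics/top0.png');t2=cv2.imread('pics/t2f.png');s=cv2.imread('pics/side0.png')
def cr(i,u,v):
    g=i[v-10:v+10,u-10:u+10].max(2).astype(float);g=(g-g.min())/(np.ptp(g))*255
    return cv2.resize(g.astype(np.uint8),(260,260),interpolation=cv2.INTER_NEAREST)
cv2.imwrite('pics/v.png',np.hstack([cr(t,334,224),cr(t2,334,224),cr(s,356,210)]))
```

```text
top [291 161  21  16 142] [0.6426 0.088  0.108 ]
top [310 192  22  13 119] [0.5365 0.02   0.108 ]
top [331 231  23  18 230] [ 0.4003 -0.0491  0.108 ]
side [277 212  10  16 122] [0.6415 0.085  0.108 ]
side [368 219  10  18 144] [ 0.4013 -0.0502  0.108 ]
```

View pics/v.png

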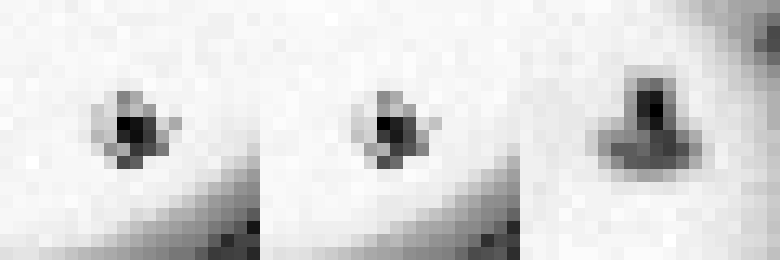

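Emit:
move_arm(
  steps=[
    [[0, 0, 0.01], 0],
    [[0, 0, 0.02], 0],
    [[0, 0, 0.028], 0],
    [[0, 0, 0.032], 0],
    [[0, 0, 0.032], 0],
  ],
)

```text
time_s: 31.08
tool_pos: [0.4486, -0.0189, 0.2278]
tool_rot: [-180.0, 0.0, 29.9]
force: [-0.5, -0.1, -1.6]
grip_width: 0.0209
```

```bash
python3 o.py
```

```text
t 31.075 yaw [-1.7998e+02  3.0000e-02  2.9900e+01] pos [ 0.4486 -0.0189  0.2278] Ftool [-0.5 -0.2  1.6] M [-0.    -0.018  0.047] w 0.0209 q7 [ 19.2  -5.6 -18.8 109.6  -1.9  75.7 -59.2]
```

Emit:
move_arm(
  steps=[
    [[0, 0.0005, 0.002], 0],
    [[0, 0.0005, 0.004], 0],
    [[0, 0.0005, 0.006], 0],
    [[0, 0.0005, 0.007], 0],
    [[0, 0.0005, 0.007], 0],
  ],
)

```text
time_s: 31.7
tool_pos: [0.449, -0.0194, 0.2211]
tool_rot: [180.0, 0.0, 29.9]
force: [-0.1, 0.2, -0.6]
grip_width: 0.0213
```

```bash
python3 o.py
```

```text
t 31.7 yaw [1.80e+02 1.00e-02 2.99e+01] pos [ 0.449  -0.0194  0.2211] Ftool [-0.  -0.2  0.6] M [0.066 0.045 0.011] w 0.0213 q7 [ 19.2  -5.3 -18.8 110.2  -1.8  74.9 -59.2]
```

Emit:
move_arm(
  steps=[
    [[0, 0, 0.002], 0],
    [[0, 0, 0.004], 0],
    [[0, 0, 0.006], 0],
    [[0, 0, 0.008], 0],
    [[0, 0, 0.01], 0],
    [[0, 0, 0.012], 0],
    [[0, 0, 0.012], 0],
  ],
)

```text
time_s: 32.58
tool_pos: [0.4489, -0.0194, 0.2089]
tool_rot: [-180.0, 0.0, 29.9]
force: [-0.2, 0.1, -0.8]
grip_width: 0.0211
```

```bash
python3 o.py
```

```text
t 32.575 yaw [-1.7999e+02  2.0000e-02  2.9900e+01] pos [ 0.4489 -0.0194  0.2089] Ftool [-0.1 -0.2  0.8] M [ 0.012  0.002 -0.022] w 0.0211 q7 [ 19.2  -4.9 -18.9 111.2  -1.6  73.5 -59.3]
```

Emit:
move_arm(
  steps=[
    [[0, 0, 0.0005], 0],
    [[0, 0, 0.001], 0],
    [[0, 0, 0.0015], 0],
    [[0, 0, 0.0015], 0],
  ],
)

```text
time_s: 33.08
tool_pos: [0.4492, -0.0193, 0.2079]
tool_rot: [180.0, -0.0, 29.9]
force: [-0.4, 0.5, 1.6]
grip_width: 0.0216
```

```bash
python3 o.py
```

```text
t 33.075 yaw [ 1.7999e+02 -1.0000e-02  2.9900e+01] pos [ 0.4492 -0.0193  0.2079] Ftool [-0.1 -0.7 -1.6] M [0.043 0.139 0.013] w 0.0216 q7 [ 19.1  -4.8 -18.9 111.3  -1.6  73.3 -59.3]
```

Emit:
move_arm(
  steps=[
    [[0, 0, 0], 0],
    [[0, 0, 0], 0],
    [[0, 0, 0], 0],
    [[0, 0, 0], 0],
    [[0, 0, 0], 0],
    [[0, 0, -0.01], 0],
    [[0, 0, -0.03], 0],
    [[0, 0, -0.06], 0],
    [[0, 0, -0.1], 0],
    [[0, 0, -0.14], 0],
    [[0, 0, -0.17], 0],
    [[0, 0, -0.17], 0],
  ],
  hand=-1,
)

```text
time_s: 34.58
tool_pos: [0.4502, -0.0193, 0.3808]
tool_rot: [179.8, -0.3, 29.9]
force: [0.1, -0.0, -0.1]
grip_width: 0.0871
```

```bash
python3 o.py
python3 - <<'E'
from h import *
im,d=env.read_camera('side');s=cv2.resize(im[150:250,290:410,::-1],(720,600),interpolation=cv2.INTER_CUBIC)
cv2.imwrite('pics/s4.png',s)
f=lambda q:((proj('side',q)-[290,150]+.5)*6).round()
print(f([[.449,-.0193,.174],[.449,-.0193,.198],[.449,-.0193,.219]]))
E
```

```text
t 34.575 yaw [179.81  -0.26  29.9 ] pos [ 0.4502 -0.0193  0.3808] Ftool [0.1 0.1 0.1] M [ 0.014 -0.039 -0.039] w 0.0871 q7 [ 19.5  -7.6 -17.9  94.1  -2.3  92.8 -58.5]
[[396. 357.]
 [399. 316.]
 [402. 280.]]
```

View pics/s4.png

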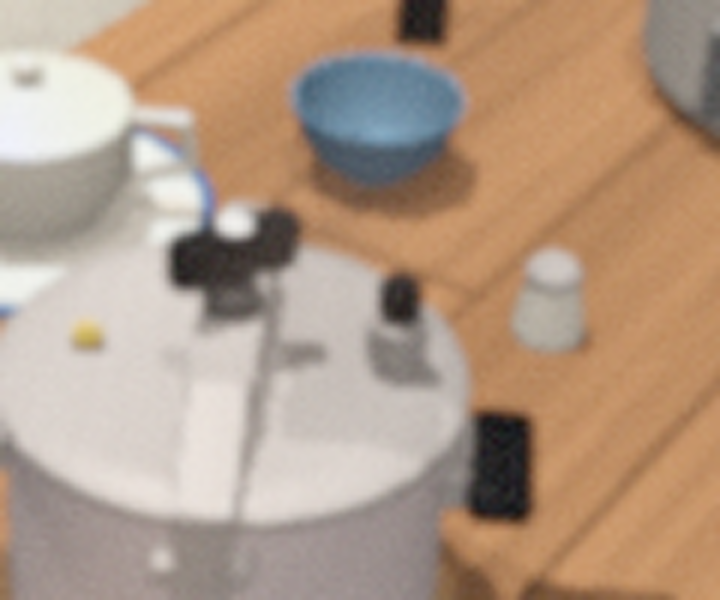

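```bash
python3 -c "
from h import *
env.sign_off()"
```

```text
the job is handed in; nothing more can be done
```

The clamp is tight with two ratchet clicks, the weight is on the vent, and the job is handed in (about 35 s of the 72 s used; no verdict was reported).

- **Clamp:** I turned the knob clockwise about 188° in all, with one regrasp. It went tight at roughly 140°. The torque then swelled and snapped twice, to about −0.32 N m each time, and I left the bar just past the second click. My estimate of the slip is about 50°, or 0.87 rad, between the limits of 0.7 and 1.55. That figure comes from the torque pattern, not a direct reading.
- **Weight:** I centred it with two squeezes at right angles and lowered it over the post, meeting only 2–3 N when it reached the seat. The tool height then put its underside at about 0.174 m, which is the seat height. After I let go, the last side picture shows it upright where expected, with the gripper well clear.
- **Bystanders:** The bowl and salt pot look untouched in that picture. I did not measure any of the bystanders again.
- **Disagreements:** My first camera estimates of the knob differed by several millimetres between the two views, so I took its axis from the grip. The vent position came from that axis and the direction of the handles, and agreed with both views to about 1 mm.

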